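Press a filter cassette shut in a ratchet clamp press

TASK

Pump the ratchet clamp's trigger until its jaw has pressed the cap of the filter cassette fully home, easing off as soon as the trigger goes firm because too hard a squeeze cracks the cassette. Then press the release tab so that the jaw springs all the way back, leaving the closed cassette lying in its cradle. Work only the trigger and the release tab: do not touch the jaw or the cassette, and leave the dish, bottle and slide box where they are.

Things in the scene. Friction and masses are not known exactly. Their poses are not given: they have to be found in the camera images.
- clamp: Bench ratchet clamp press, screwed down on a base plate 360 x 100 x 12 mm. Origin on the work surface under the grey ratchet housing (95 x 38 mm, top 88 mm up); x along the steel bar, the way the jaw closes, from the trigger to the cassette; z up. The plate reaches from x = -150 to +210 mm; a cradle at x = +120 to 158 mm carries the cassette before an end stop whose place varies by 5 mm.
- trigger_pad (a point): Centre of the top of the black trigger pad, 36 x 32 mm, on a dark steel lever; at rest at x = -128 mm, z = 124 mm of the clamp's frame. Pushed straight down it travels 40 mm (3 mm sideways) to a hard stop; a spring lifts it. A full stroke drives the jaw 11 mm (the first 15 mm of pad travel are lost); a pawl holds the jaw on teeth 10 mm apart, so it falls back to the last tooth between strokes.
- trigger (a joint): Trigger lever angle: 0 up, 0.40 rad fully down. Push on the pad when moved slowly: about 3 to 9 N on a free stroke (it dips as teeth click), 9 to 13 N while the cap goes on; once the cap is home it climbs 1.5 to 2 N per mm of pad travel, and above about 19 N the cassette cracks (jaw force over 30 N). At the hard stop the push climbs without loading the jaw.
- release_tab (a point): Centre of the top of the steel release tab, 28 x 26 mm, above the housing; at rest at x = +26 mm, z = 107 mm of the clamp's frame. Pushed down 7 mm (about 4 N, then a hard stop) with the trigger up, it frees the jaw, which springs back in about half a second: hold it down that long. It also twitches as teeth click past.
- jaw: Steel bar with a dark jaw block (40 wide, 44 high) and a round rubber pad 32 mm across. Its axes are the clamp's and its origin coincides with the clamp's when fully back, so its x in the clamp's frame is the jaw's advance, 0 to 60 mm. The pad's face is at x = +70, z = 43 mm of its own frame. A light spring pulls it back.
- cassette: Round plastic filter cassette 40 mm across, lying loose in the V cradle with its axis along the clamp's x, 43 mm up. Origin on its axis in the plane where the cap seats; the body reaches 38 mm from there towards +x (away from the jaw). The jaw first slides it along the cradle against the end stop, then pushes the cap on. Brittle.
- cap (a joint): Gap between the cap (38 mm across, 14 mm thick, on the end towards the jaw) and its seat: 0 fully home, 4 to 8 mm at the start. A press fit: it stays where it is pushed.
- dish: Petri dish with tan agar, 94 mm across, 17 mm high, origin under its centre. Leave alone.
- reagent: Amber bottle, 52 mm across, 110 mm high, origin under its centre. Leave alone.
- slide_box: Flat box for slides, 85 x 90 x 32 mm, origin under its centre. Leave alone.

How it is judged:
By the outcome, as a careful person would: the job done as asked, in the order asked, and still so for the second after the job is handed in, with the robot touching nothing.
It also fails if it takes over 61 s, if anything falls off the work surface, if the arm or the gripper's body presses on something with over 40 N, if the wrist force passes 120 N, or if a joint passes its speed limit or range.

ROBOT

A 7-joint arm with a two-finger parallel gripper is mounted at the origin on the work surface. World frame = base frame: x ahead of the robot, y to its left, z up, the work surface at z = 0. Lengths are in m, angles in rad, forces in N, time in s.
With the tool pointing down it reaches from about 0.4 to 0.875 m from the base axis. Payload 6.5 kg.
Tool frame: the origin (TCP) lies midway between the tips of the shut fingers; the grasp point (between the pads) lies 19 mm behind it; z points along the fingers, y is the direction in which the jaws open and shut (so a half turn about z gives the same grasp; the last joint's range is limited). The gripper opens to 85 mm and grips with 20 to 120 N. Pads are 22 mm wide; open, the fingers measure 114 mm over their backs; the gripper's body (76 mm by 85 mm) begins 54 mm behind the grasp point. The pads swing forward as they close: fully open they stand 13 mm farther back than shut.
Start: joints at [-1.237, 0.536, -0.004, 1.538, 0.003, 1.067, -0.071], TCP at [0.253, 0.599, 0.231] pointing down, gripper open.
Joint ranges: [-2.7, 2.7], [-0.37, 2.16], [-1.27, 1.26], [0.24, 2.4], [-1.31, 4.45], [0.19, 1.91], [-2.76, 2.76]. Speed limits (rad/s): [2.39, 2.39, 3.14, 3.14, 3.14, 3.14, 3.14].

INTERFACE

Orientations are given as a unit quaternion [x, y, z, w].
In Python, from bench import manip, imaging gives the robot as it stands.
- The arm moves only by the tool step_arm, never from a script. Its argument "moves" is one flat list of numbers, 4 for each row, row after row: the shift along the world's x, y, z in cm, then the turn about the world's z in degrees. A call has exactly 5 rows; each row shifts and turns the commanded pose from where the row before left it; what a row does not reach is not made up. A row lasts 1/12 s, in which the tool goes at most 41.7 mm and 7.16 degrees, less where a joint would pass 70% of its speed; a pose out of reach is approached as far as the arm can. A call is refused whole if a number of a shift passes 4.17 or a number of a turn 7.16, either way. A call with a gripper value outside its range is refused whole. "fingers" is the opening, from -1 (shut) to 1 (fully open), set as the call begins (left out, the last holds). The fingers move at their own pace and stop on an object; "squeeze" is the grip in N (left out, the last holds). Time passes only in rows, so rows that do not move let the fingers close, or fill a call up. It gives the time, the measured TCP pose, the force and the opening at its end, in the units of the state.
- manip.sense(): the state, without advancing time (a new reading comes with each control period).
- imaging.grab_frame(name): name is "scene" or "top" or "wrist"; returns a dict with "image" (384x512x3 uint8, red, green, blue), "depth" (384x512 float32, m along the optical axis (not along the pixel's ray), 0 where there is no reading), "fx", "fy", "cx", "cy" (pixels), "dist" ([k1, k2, p1, p2, k3] as OpenCV has them; the pictures are not rectified), "position" and "rotation" of the camera in the world. Camera axes: x right, y up, looking along -z (the intrinsics and any distortion apply to the point x, -y, -z); pixel columns grow to the right and rows downward; lengths in m; the calibration is good to about 2 mm. A picture is of the moment at which its call begins.
- manip.close_job(): hands the job in, once; it reports no verdict.
The state is a dict: "time_s": time; "qpos": joint angles; "qd": joint speeds; "joint_efforts": joint torques, N m; "tool_pos": TCP position; "tcp_rot": TCP orientation; "contact_force": force on the tool from outside, world axes, zero at the start; "ft_torque": the same for the moment, N m; "grip_width": opening from 0.0 (shut) to 1.0 (fully open).
Only numpy, scipy, OpenCV 4.12 (cv2) and the standard library are available. Lean on these libraries where they do the work, as an engineer would, in place of code of your own. Each camera call takes 0.05 s, during which the arm holds its last target.

## Working session

There is one attempt and no reset: what is moved stays moved. The work goes in short steps, Python scripts to look and compute and a tool call to move; the robot and the scene stay as the last step left them, time stands still between calls to the robot, and variables do not carry over. Pictures are saved under pics/ and viewed, and the job is handed in when it is done.

Besides the shell and the picture viewer there is one more tool, called by a JSON object that holds its "op" and its "data", one argument or row to a line. step_arm: Moves the arm, as the interface text tells. Its arguments: {"type":"object","properties":{"moves":{"type":"array"},"fingers":{"type":"number"},"squeeze":{"type":"number"}},"required":["moves"]}

```bash
mkdir -p pics; cat > h.py <<'E'
import numpy as np,cv2,pickle
from bench import manip,imaging
def grab(n,tag):
    f=imaging.grab_frame(n); pickle.dump(f,open(f'pics/{tag}.pkl','wb'))
    cv2.imwrite(f'pics/{tag}.png',f['image'][:,:,::-1]); return f
def cloud(f):
    h,w=f['depth'].shape
    u,v=np.meshgrid(np.arange(w),np.arange(h))
    K=np.array([[f['fx'],0,f['cx']],[0,f['fy'],f['cy']],[0,0,1.]])
    p=cv2.undistortPoints(np.stack([u,v],-1).reshape(-1,1,2).astype(float),K,np.array(f['dist'],float)).reshape(h,w,2)
    d=f['depth']; P=np.stack([p[...,0]*d,-p[...,1]*d,-d],-1)
    R=np.array(f['rotation'])
    if R.shape!=(3,3):
        from scipy.spatial.transform import Rotation as Ro; R=Ro.from_quat(R).as_matrix()
    return P@R.T+np.array(f['position'])
E
python3 - <<'E'
from h import *
for n in ['scene','top','wrist']: 
    f=grab(n,n+'0'); print(n,f['position'],f['rotation'])
print(manip.sense())
a=[cv2.imread(f'pics/{n}0.png') for n in ['scene','top']]
E
```

```text
scene [1.0302527  0.13412022 0.60453418] [0.21252662 0.29748629 0.74131124 0.56284277]
top [ 0.45688566 -0.02445183  0.88878463] [ 0.05757768 -0.0469847  -0.69614666  0.71404277]
wrist [0.17918455 0.62928253 0.37364405] [-0.13206218 -0.08587026  0.54581064  0.82296818]
{'time_s': 0.15, 'qpos': array([-1.23716761,  0.53698724, -0.00443886,  1.5386373 ,  0.0025909 ,
        1.06727251, -0.071179  ]), 'qd': array([-0.00235262, -0.00253026,  0.00239031, -0.0048164 , -0.00077746,
        0.00051661,  0.00071034]), 'joint_efforts': array([ 1.54354013e-03, -5.83781505e+01,  1.04975872e+00, -2.59355700e+01,
        1.24562564e-02,  6.50806585e-03,  4.05818287e-05]), 'tool_pos': array([0.2528394 , 0.59829479, 0.23062097]), 'tcp_rot': array([ 1.98542127e-01,  9.80092140e-01, -6.43758401e-04, -8.48094027e-05]), 'contact_force': array([-0.3432342 ,  0.1681865 , -0.18001529]), 'ft_torque': array([0.004946  , 0.02541256, 0.00662942]), 'grip_width': 0.9996349149285552}
```

View pics/scene0.png

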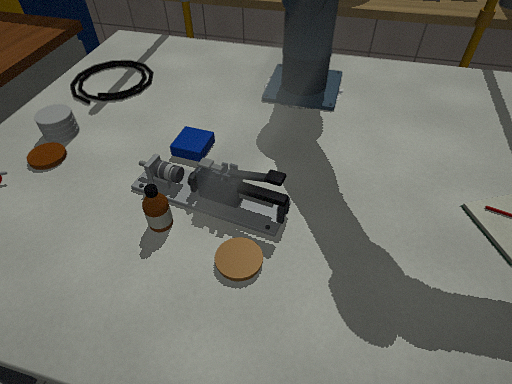

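View pics/top0.png

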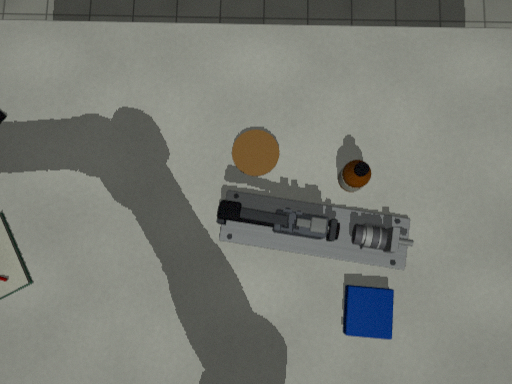

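The scene view shows the clamp with its trigger pad at about (275,177) and the cassette at about (165,170). In the top view the trigger pad is at about (229,211), the release tab near (318,226) and the cassette near (373,236). Next I'll measure their positions.

```bash
python3 - <<'E'
from h import *
f=pickle.load(open('pics/top0.pkl','rb')); P=cloud(f)
im=f['image'][175:280,205:425,::-1]
cv2.imwrite('pics/topz.png',cv2.resize(im,None,fx=3.6,fy=3.6,interpolation=cv2.INTER_CUBIC))
s=pickle.load(open('pics/scene0.pkl','rb'));S=cloud(s)
cv2.imwrite('pics/scz.png',cv2.resize(s['image'][140:240,120:300,::-1],None,fx=4.4,fy=4.4,interpolation=cv2.INTER_CUBIC))
for v,u in [(211,229),(226,318),(220,285),(229,333),(236,373),(150,255),(172,357),(312,369),(100,300)]:
    print(u,v,P[v,u].round(4))
# base plate mask
Z=P[...,2]
reg=np.zeros(Z.shape,bool);reg[175:280,205:425]=1
for lo,hi,n in [(.006,.018,'plate'),(.115,.135,'trig'),(.098,.114,'tab'),(.08,.095,'hous')]:
    m=reg&(Z>lo)&(Z<hi); q=P[m]; print(n,m.sum(),q.mean(0).round(4))
    if m.sum()>5: print(cv2.minAreaRect(q[:,:2].astype(np.float32)*1000))
E
```

```text
229 211 [0.5388 0.0345 0.1244]
318 226 [ 0.5186 -0.1184  0.1066]
285 220 [ 0.5279 -0.0616  0.102 ]
333 229 [ 0.517  -0.1502  0.0669]
373 236 [ 0.5066 -0.2236  0.0603]
255 150 [ 0.6726 -0.0042  0.0162]
357 172 [ 0.614  -0.185   0.1109]
369 312 [ 0.3693 -0.2215  0.0318]
300 100 [ 0.7822 -0.0926  0.003 ]
plate 6035 [ 0.5165 -0.1226  0.0124]
((551.0824584960938, -127.56103515625), (368.14013671875, 163.52748107910156), 82.45293426513672)
trig 462 [0.5397 0.0299 0.1232]
((538.4786376953125, 19.97391128540039), (64.17201232910156, 31.77529525756836), 81.63961029052734)
tab 944 [ 0.5277 -0.0704  0.1061]
((540.1620483398438, -101.83845520019531), (80.02041625976562, 224.9571533203125), 18.124412536621094)
hous 591 [ 0.5349 -0.1047  0.0875]
((546.6588134765625, -134.17605590820312), (80.34986877441406, 194.3061981201172), 26.882415771484375)
```

View pics/topz.png

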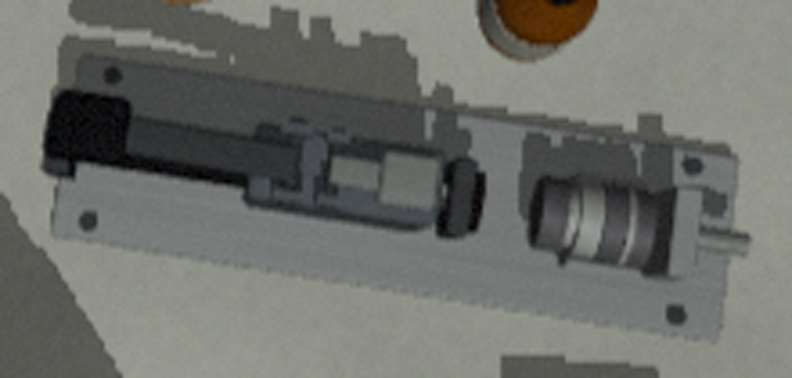

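View pics/scz.png

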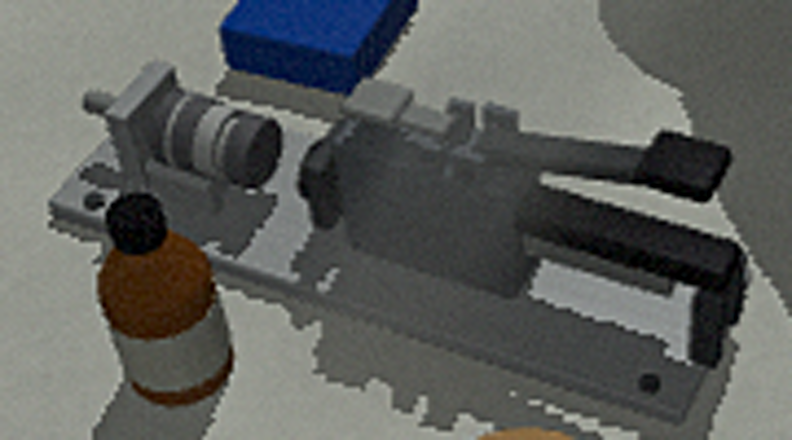

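{"op": "step_arm", "data": {
  "moves": [1.79,-3.53,0,5,1.79,-3.53,0,5,1.79,-3.53,0,5.5,1.79,-3.53,0,0,1.79,-3.53,0,0],
  "fingers": -1,
  "squeeze": 60
}}

```text
time_s: 0.57
tool_pos: [0.343, 0.4202, 0.2311]
tcp_rot: [0.064, 0.998, -0.0, -0.0]
contact_force: [0.9, 0.5, 0.1]
grip_width: 0.302
```

{"op": "step_arm", "data": {
  "moves": [1.79,-3.53,0,0,1.79,-3.53,0,0,1.79,-3.53,0,0,1.79,-3.53,0,0,1.79,-3.53,0,0]
}}

```text
time_s: 0.98
tool_pos: [0.4324, 0.2438, 0.2313]
tcp_rot: [0.065, 0.998, 0.0, -0.0]
contact_force: [1.5, 0.4, 0.3]
grip_width: -0.001
```

{"op": "step_arm", "data": {
  "moves": [1.79,-3.53,0,0,1.79,-3.53,0,0,1.79,-3.53,0,0,1.79,-3.53,0,0,1.79,-3.53,0,0]
}}

```text
time_s: 1.4
tool_pos: [0.5219, 0.0673, 0.2313]
tcp_rot: [0.065, 0.998, 0.0, 0.0]
contact_force: [0.5, 0.3, 0.4]
grip_width: 0.001
```

{"op": "step_arm", "data": {
  "moves": [1.79,-3.53,0,0,0,0,-2,0,0,0,-2,0,0,0,-1.5,0,0,0,0,0]
}}

```text
time_s: 1.82
tool_pos: [0.537, 0.0335, 0.1733]
tcp_rot: [0.065, 0.998, -0.001, -0.003]
contact_force: [-0.4, -0.1, -0.2]
grip_width: 0.001
```

{"op": "step_arm", "data": {
  "moves": [0.2,0,-1.5,0,0,0,-1.5,0,0,0,-1,0,0,0,0,0,0,0,0,0]
}}

```text
time_s: 2.23
tool_pos: [0.5413, 0.034, 0.1365]
tcp_rot: [0.065, 0.998, -0.0, -0.0]
contact_force: [0.4, 0.5, -0.0]
grip_width: 0.0
```

```bash
python3 - <<'E'
from h import *
s=grab('scene','scene1');t=grab('top','top1');print(manip.sense()['tool_pos'],manip.sense()['contact_force'])
a=cv2.resize(s['image'][130:240,120:310,::-1],(760,440));cv2.imwrite('pics/sc1z.png',a)
E
```

```text
[0.54205439 0.03401686 0.13727398] [0.80741185 0.23006885 0.11403874]
```

View pics/sc1z.png

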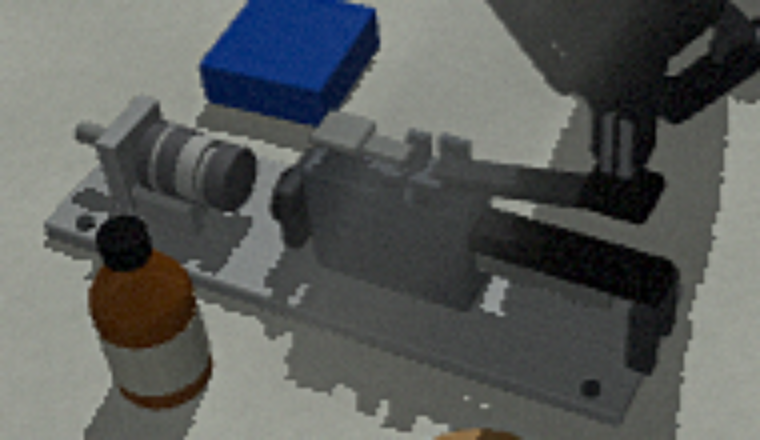

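The zoomed scene view shows the shut fingers just above the middle of the trigger pad, at about (620,175). I'm starting the first stroke.

{"op": "step_arm", "data": {
  "moves": [0,0,-0.3,0,0,0,-0.3,0,0,0,-0.3,0,0,0,-0.3,0,0,0,-0.3,0]
}}

```text
time_s: 2.75
tool_pos: [0.5416, 0.0347, 0.1213]
tcp_rot: [0.064, 0.998, 0.0, 0.0]
contact_force: [0.1, 3.2, 4.1]
grip_width: 0.001
```

{"op": "step_arm", "data": {
  "moves": [0,0,-0.2,0,0,0,-0.2,0,0,0,-0.2,0,0,0,-0.2,0,0,0,-0.2,0]
}}

```text
time_s: 3.17
tool_pos: [0.5419, 0.0344, 0.1114]
tcp_rot: [0.064, 0.998, 0.0, 0.0]
contact_force: [0.6, 3.8, 3.8]
grip_width: -0.005
```

{"op": "step_arm", "data": {
  "moves": [0,0,-0.2,0,0,0,-0.2,0,0,0,-0.2,0,0,0,-0.2,0,0,0,-0.2,0]
}}

```text
time_s: 3.58
tool_pos: [0.5421, 0.0354, 0.1018]
tcp_rot: [0.064, 0.998, 0.001, 0.001]
contact_force: [-0.9, 7.5, 9.4]
grip_width: -0.0
```

{"op": "step_arm", "data": {
  "moves": [0,0,-0.2,0,0,0,-0.2,0,0,0,-0.2,0,0,0,-0.2,0,0,0,-0.1,0]
}}

```text
time_s: 4.0
tool_pos: [0.542, 0.0355, 0.0924]
tcp_rot: [0.064, 0.998, 0.001, 0.001]
contact_force: [0.9, 6.6, 4.8]
grip_width: 0.003
```

{"op": "step_arm", "data": {
  "moves": [0,0,-0.2,0,0,0,-0.2,0,0,0,-0.2,0,0,0,0,0,0,0,0,0]
}}

```text
time_s: 4.42
tool_pos: [0.5421, 0.0352, 0.0871]
tcp_rot: [0.064, 0.998, 0.001, 0.001]
contact_force: [-1.7, 6.0, 12.5]
grip_width: 0.002
```

```bash
python3 - <<'E'
from h import *
s=grab('scene','scene2');t=grab('top','top2');print(manip.sense()['tool_pos'],manip.sense()['contact_force'])
a=cv2.resize(s['image'][130:240,120:310,::-1],(760,440));cv2.imwrite('pics/sc2z.png',a)
E
```

```text
[0.54210522 0.03522693 0.08705823] [-1.90288081  6.41637649 10.22304971]
```

View pics/sc2z.png

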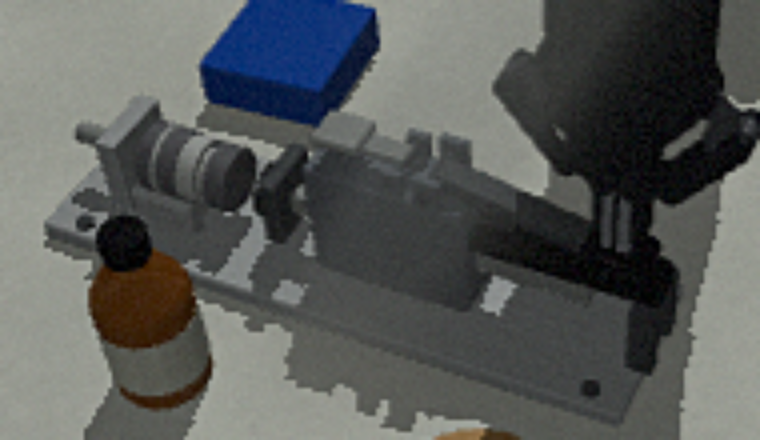

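The jaw has advanced about 10 mm and the fingers are still on the pad, at about (620,245). I'll check for the end of the stroke.

{"op": "step_arm", "data": {
  "moves": [0,0,-0.1,0,0,0,0,0,0,0,0,0,0,0,0,0,0,0,0,0]
}}

```text
time_s: 4.93
tool_pos: [0.5422, 0.0352, 0.0868]
tcp_rot: [0.064, 0.998, 0.001, 0.001]
contact_force: [-3.7, 6.4, 19.4]
grip_width: -0.001
```

{"op": "step_arm", "data": {
  "moves": [0,0,-0.1,0,0,0,0,0,0,0,0,0,0,0,0,0,0,0,0,0]
}}

```text
time_s: 5.35
tool_pos: [0.5423, 0.0352, 0.0866]
tcp_rot: [0.064, 0.998, 0.001, 0.001]
contact_force: [-6.9, 6.3, 27.4]
grip_width: 0.001
```

That is the hard stop, at tool z of about 0.087. I'll lift now and check the jaw holds.

{"op": "step_arm", "data": {
  "moves": [0,0,0.8,0,0,0,1,0,0,0,1,0,0,0,1,0,0,0,0.4,0]
}}

```text
time_s: 5.77
tool_pos: [0.5416, 0.0327, 0.1274]
tcp_rot: [0.065, 0.998, -0.0, 0.0]
contact_force: [0.5, 0.3, -0.3]
grip_width: 0.0
```

{"op": "step_arm", "data": {
  "moves": [0,0,0,0,0,0,0,0,0,0,0,0,0,0,0,0,0,0,0,0]
}}

```text
time_s: 6.18
tool_pos: [0.541, 0.0339, 0.1258]
tcp_rot: [0.065, 0.998, -0.0, -0.0]
contact_force: [0.4, 0.6, 0.0]
grip_width: 0.002
```

```bash
python3 - <<'E'
from h import *
s=grab('scene','scene3');t=grab('top','top3');print(manip.sense()['tool_pos'],manip.sense()['contact_force'])
a=cv2.resize(s['image'][130:240,120:310,::-1],(760,440));cv2.imwrite('pics/sc3z.png',a)
E
```

```text
[0.54115058 0.03387898 0.12593825] [ 0.11797841 -1.16348087  0.14855057]
```

View pics/sc3z.png

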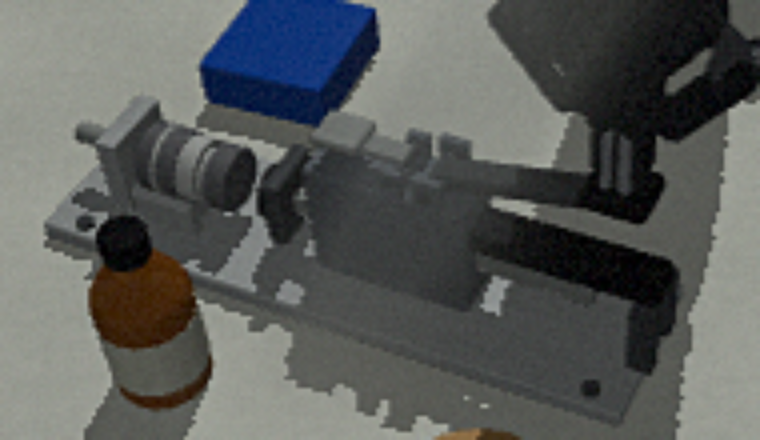

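The jaw held on its tooth with the trigger fully up. Now I'll estimate how many strokes are left from the depth.

```bash
cat >> h.py <<'E'
def prof(tag,lo=.045,hi=.085):
    f=pickle.load(open(f'pics/{tag}.pkl','rb'));P=cloud(f)
    d=np.array([-.1305,-.9914]);o=np.array([.540,.034])+.128*d
    x=(P[...,:2]-o)@d; y=(P[...,:2]-o)@np.array([-d[1],d[0]])
    g=f['image'].mean(2)
    for a in np.arange(.05,.175,.002):
        m=(abs(x-a)<.001)&(abs(y)<.008)&(P[...,2]>.005)
        if m.sum(): print(int(round(a*1000)),m.sum(),'z',(np.median(P[...,2][m])*1000).round(0),'g',g[m].mean().round(0))
E
python3 -c "
from h import *
prof('top3')"
```

```text
50 6 z 53.0 g 106.0
52 9 z 50.0 g 126.0
54 7 z 50.0 g 126.0
56 9 z 49.0 g 133.0
58 12 z 50.0 g 131.0
60 18 z 50.0 g 58.0
62 21 z 64.0 g 53.0
64 9 z 67.0 g 66.0
66 7 z 67.0 g 68.0
68 11 z 67.0 g 69.0
70 10 z 66.0 g 67.0
72 8 z 65.0 g 52.0
74 5 z 60.0 g 29.0
76 11 z 59.0 g 23.0
78 9 z 59.0 g 45.0
86 4 z 13.0 g 114.0
88 8 z 14.0 g 146.0
90 9 z 13.0 g 153.0
92 8 z 13.0 g 153.0
94 8 z 13.0 g 152.0
96 8 z 12.0 g 135.0
98 30 z 38.0 g 70.0
100 27 z 42.0 g 78.0
102 13 z 62.0 g 101.0
104 11 z 61.0 g 105.0
106 10 z 61.0 g 102.0
108 10 z 61.0 g 97.0
110 8 z 62.0 g 95.0
112 6 z 61.0 g 103.0
114 9 z 58.0 g 153.0
116 11 z 58.0 g 173.0
118 16 z 58.0 g 138.0
120 9 z 61.0 g 171.0
122 8 z 62.0 g 179.0
124 8 z 63.0 g 174.0
126 11 z 62.0 g 177.0
128 10 z 61.0 g 169.0
130 11 z 62.0 g 131.0
132 10 z 62.0 g 100.0
134 9 z 63.0 g 103.0
136 11 z 63.0 g 105.0
138 9 z 63.0 g 104.0
140 9 z 62.0 g 101.0
142 13 z 64.0 g 122.0
144 6 z 63.0 g 161.0
146 10 z 63.0 g 140.0
148 10 z 62.0 g 104.0
150 9 z 63.0 g 103.0
152 13 z 64.0 g 98.0
154 10 z 63.0 g 98.0
156 4 z 61.0 g 76.0
164 46 z 52.0 g 60.0
166 12 z 64.0 g 145.0
168 9 z 65.0 g 152.0
170 8 z 65.0 g 152.0
172 12 z 64.0 g 151.0
174 11 z 64.0 g 151.0
```

The profile puts the jaw face at about 80 mm, the cap face at about 99 and the stop at about 164. The cap should seat at roughly 42 mm of jaw advance, so strokes 2 and 3 are free, 4 slides the cassette and starts pressing, and 5 finishes.

{"op": "step_arm", "data": {
  "moves": [0,0.04,-0.3,0,0,0.04,-0.3,0,0,0.04,-0.3,0,0,0.04,-0.3,0,0,0.04,-0.3,0]
}}

```text
time_s: 6.7
tool_pos: [0.542, 0.0369, 0.1113]
tcp_rot: [0.064, 0.998, 0.001, 0.001]
contact_force: [1.0, 3.3, 5.1]
grip_width: -0.004
```

{"op": "step_arm", "data": {
  "moves": [0,0,-0.25,0,0,0,-0.25,0,0,0,-0.25,0,0,0,-0.25,0,0,0,-0.25,0]
}}

```text
time_s: 7.12
tool_pos: [0.5422, 0.0379, 0.0993]
tcp_rot: [0.064, 0.998, 0.001, 0.001]
contact_force: [0.3, 6.1, 10.1]
grip_width: 0.002
```

{"op": "step_arm", "data": {
  "moves": [0,0,-0.25,0,0,0,-0.25,0,0,0,-0.25,0,0,0,-0.2,0,0,0,-0.2,0]
}}

```text
time_s: 7.53
tool_pos: [0.5421, 0.0376, 0.0875]
tcp_rot: [0.064, 0.998, 0.001, 0.001]
contact_force: [0.5, 5.1, 6.3]
grip_width: 0.003
```

{"op": "step_arm", "data": {
  "moves": [0,0,-0.15,0,0,0,0,0,0,0,0,0,0,0,0,0,0,0,0,0]
}}

```text
time_s: 7.95
tool_pos: [0.5421, 0.0376, 0.0862]
tcp_rot: [0.064, 0.998, 0.001, 0.001]
contact_force: [0.2, 5.4, 7.2]
grip_width: 0.002
```

{"op": "step_arm", "data": {
  "moves": [0,0,-0.1,0,0,0,0,0,0,0,0,0,0,0,0,0,0,0,0,0]
}}

```text
time_s: 8.37
tool_pos: [0.5422, 0.0376, 0.0859]
tcp_rot: [0.064, 0.998, 0.001, 0.001]
contact_force: [-3.3, 5.5, 14.5]
grip_width: 0.002
```

{"op": "step_arm", "data": {
  "moves": [0,-0.04,0.9,0,0,-0.04,1,0,0,-0.04,1,0,0,-0.04,1,0,0,-0.04,0.2,0]
}}

```text
time_s: 8.78
tool_pos: [0.542, 0.0331, 0.1273]
tcp_rot: [0.065, 0.998, -0.0, 0.001]
contact_force: [-0.2, 0.5, -0.7]
grip_width: -0.002
```

```bash
python3 - <<'E'
from h import *
t=grab('top','top4');print(manip.sense()['tool_pos'],manip.sense()['contact_force'])
prof('top4')
E
```

```text
[0.54189884 0.0331329  0.12692313] [-0.74143876 -0.45743098 -0.07936025]
50 6 z 53.0 g 114.0
52 6 z 51.0 g 127.0
54 8 z 51.0 g 130.0
56 11 z 50.0 g 120.0
58 11 z 51.0 g 117.0
60 9 z 50.0 g 128.0
62 10 z 51.0 g 131.0
64 11 z 50.0 g 134.0
66 10 z 50.0 g 128.0
68 10 z 50.0 g 121.0
70 18 z 51.0 g 53.0
72 18 z 64.0 g 49.0
74 12 z 66.0 g 64.0
76 10 z 67.0 g 69.0
78 10 z 66.0 g 67.0
80 9 z 66.0 g 65.0
82 6 z 66.0 g 53.0
84 6 z 59.0 g 30.0
86 11 z 58.0 g 23.0
88 8 z 58.0 g 29.0
96 1 z 14.0 g 101.0
98 26 z 44.0 g 56.0
100 32 z 39.0 g 79.0
102 12 z 60.0 g 108.0
104 12 z 61.0 g 104.0
106 8 z 61.0 g 103.0
108 12 z 61.0 g 97.0
110 8 z 63.0 g 99.0
112 7 z 60.0 g 104.0
114 10 z 58.0 g 159.0
116 9 z 58.0 g 174.0
118 15 z 59.0 g 137.0
120 10 z 62.0 g 169.0
122 8 z 62.0 g 178.0
124 10 z 62.0 g 179.0
126 10 z 62.0 g 172.0
128 11 z 61.0 g 169.0
130 9 z 61.0 g 126.0
132 14 z 62.0 g 99.0
134 7 z 63.0 g 104.0
136 9 z 62.0 g 102.0
138 9 z 63.0 g 103.0
140 10 z 62.0 g 104.0
142 11 z 62.0 g 116.0
144 11 z 62.0 g 159.0
146 8 z 62.0 g 133.0
148 10 z 62.0 g 103.0
150 8 z 63.0 g 100.0
152 12 z 63.0 g 102.0
154 9 z 62.0 g 98.0
156 6 z 62.0 g 83.0
162 1 z 63.0 g 48.0
164 46 z 52.0 g 64.0
166 10 z 64.0 g 149.0
168 8 z 64.0 g 153.0
170 11 z 63.0 g 152.0
172 11 z 64.0 g 151.0
174 10 z 65.0 g 152.0
```

The jaw face is now at 90 mm. Stroke 3.

{"op": "step_arm", "data": {
  "moves": [0,0.04,-0.3,0,0,0.04,-0.3,0,0,0.04,-0.3,0,0,0.04,-0.3,0,0,0.04,-0.3,0]
}}

```text
time_s: 9.25
tool_pos: [0.5417, 0.0363, 0.1104]
tcp_rot: [0.064, 0.998, 0.0, 0.0]
contact_force: [0.6, 0.4, 5.1]
grip_width: -0.0
```

{"op": "step_arm", "data": {
  "moves": [0,0,-0.25,0,0,0,-0.25,0,0,0,-0.25,0,0,0,-0.25,0,0,0,-0.25,0]
}}

```text
time_s: 9.67
tool_pos: [0.5419, 0.0373, 0.0986]
tcp_rot: [0.064, 0.998, 0.001, 0.0]
contact_force: [0.0, 4.1, 9.8]
grip_width: 0.0
```

{"op": "step_arm", "data": {
  "moves": [0,0,-0.2,0,0,0,-0.2,0,0,0,-0.2,0,0,0,-0.2,0,0,0,-0.2,0]
}}

```text
time_s: 10.08
tool_pos: [0.5418, 0.0371, 0.0883]
tcp_rot: [0.064, 0.998, 0.001, 0.0]
contact_force: [-0.2, 3.0, 7.0]
grip_width: -0.0
```

{"op": "step_arm", "data": {
  "moves": [0,0,-0.1,0,0,0,-0.1,0,0,0,-0.1,0,0,0,-0.05,0,0,0,0,0]
}}

```text
time_s: 10.5
tool_pos: [0.542, 0.0369, 0.0861]
tcp_rot: [0.064, 0.998, 0.001, 0.0]
contact_force: [-3.8, 1.7, 19.9]
grip_width: -0.003
```

{"op": "step_arm", "data": {
  "moves": [0,0,-0.05,0,0,0,0,0,0,0,0,0,0,0,0,0,0,0,0,0]
}}

```text
time_s: 10.92
tool_pos: [0.542, 0.0369, 0.086]
tcp_rot: [0.064, 0.998, 0.001, 0.0]
contact_force: [-5.4, 1.6, 23.7]
grip_width: 0.0
```

{"op": "step_arm", "data": {
  "moves": [0,-0.04,0.9,0,0,-0.04,1,0,0,-0.04,1,0,0,-0.04,1,0,0,-0.04,0.3,0]
}}

```text
time_s: 11.33
tool_pos: [0.5416, 0.0332, 0.1275]
tcp_rot: [0.065, 0.998, -0.0, 0.0]
contact_force: [-0.2, -0.7, 0.3]
grip_width: -0.001
```

```bash
python3 - <<'E'
from h import *
t=grab('top','top5');print(manip.sense()['tool_pos'],manip.sense()['contact_force'])
prof('top5')
E
```

```text
[0.54179273 0.03331021 0.12747849] [-0.4090998   0.55995105  0.32028227]
50 7 z 52.0 g 112.0
52 7 z 50.0 g 125.0
54 7 z 50.0 g 130.0
56 10 z 51.0 g 116.0
58 10 z 52.0 g 116.0
60 10 z 52.0 g 131.0
62 11 z 50.0 g 133.0
64 10 z 50.0 g 137.0
66 10 z 49.0 g 122.0
68 13 z 51.0 g 113.0
70 8 z 53.0 g 129.0
72 7 z 50.0 g 136.0
74 11 z 49.0 g 134.0
76 11 z 49.0 g 127.0
78 12 z 51.0 g 112.0
80 22 z 51.0 g 49.0
82 17 z 65.0 g 48.0
84 11 z 66.0 g 65.0
86 9 z 66.0 g 67.0
88 9 z 65.0 g 67.0
90 10 z 67.0 g 66.0
92 7 z 65.0 g 52.0
94 8 z 59.0 g 27.0
96 8 z 58.0 g 20.0
98 8 z 59.0 g 24.0
100 14 z 57.0 g 37.0
102 10 z 61.0 g 97.0
104 8 z 60.0 g 102.0
106 13 z 62.0 g 105.0
108 8 z 62.0 g 98.0
110 11 z 62.0 g 98.0
112 11 z 61.0 g 96.0
114 3 z 63.0 g 120.0
116 11 z 57.0 g 157.0
118 10 z 58.0 g 172.0
120 13 z 59.0 g 136.0
122 8 z 62.0 g 173.0
124 11 z 62.0 g 180.0
126 9 z 61.0 g 173.0
128 11 z 62.0 g 168.0
130 10 z 62.0 g 171.0
132 12 z 62.0 g 116.0
134 9 z 62.0 g 102.0
136 8 z 63.0 g 104.0
138 11 z 63.0 g 104.0
140 9 z 63.0 g 104.0
142 11 z 62.0 g 99.0
144 10 z 64.0 g 122.0
146 8 z 63.0 g 164.0
148 11 z 64.0 g 122.0
150 10 z 63.0 g 104.0
152 10 z 63.0 g 98.0
154 11 z 63.0 g 101.0
156 8 z 63.0 g 94.0
158 3 z 59.0 g 88.0
164 39 z 56.0 g 66.0
166 10 z 65.0 g 148.0
168 11 z 64.0 g 152.0
170 9 z 65.0 g 153.0
172 12 z 64.0 g 152.0
174 9 z 64.0 g 152.0
```

The jaw now touches the cap and has slid the cassette about 2 mm, leaving about 5 mm to the stop. Stroke 4 goes slowly.

{"op": "step_arm", "data": {
  "moves": [0,0.04,-0.3,0,0,0.04,-0.3,0,0,0.04,-0.3,0,0,0.04,-0.3,0,0,0.04,-0.3,0]
}}

```text
time_s: 11.8
tool_pos: [0.5416, 0.0364, 0.1109]
tcp_rot: [0.064, 0.998, 0.0, 0.0]
contact_force: [0.7, 1.2, 6.0]
grip_width: -0.002
```

{"op": "step_arm", "data": {
  "moves": [0,0,-0.15,0,0,0,-0.15,0,0,0,-0.15,0,0,0,-0.15,0,0,0,-0.15,0]
}}

```text
time_s: 12.22
tool_pos: [0.5417, 0.0371, 0.1041]
tcp_rot: [0.064, 0.998, 0.001, 0.0]
contact_force: [0.0, 3.3, 8.4]
grip_width: 0.001
```

{"op": "step_arm", "data": {
  "moves": [0,0,-0.1,0,0,0,-0.1,0,0,0,-0.1,0,0,0,-0.1,0,0,0,-0.1,0]
}}

```text
time_s: 12.63
tool_pos: [0.5418, 0.0374, 0.0992]
tcp_rot: [0.064, 0.998, 0.001, 0.0]
contact_force: [-1.4, 4.4, 9.4]
grip_width: -0.005
```

{"op": "step_arm", "data": {
  "moves": [0,0,-0.1,0,0,0,-0.1,0,0,0,-0.1,0,0,0,0,0,0,0,0,0]
}}

```text
time_s: 13.05
tool_pos: [0.5418, 0.0375, 0.0961]
tcp_rot: [0.064, 0.998, 0.001, 0.0]
contact_force: [0.4, 4.1, 7.8]
grip_width: -0.001
```

{"op": "step_arm", "data": {
  "moves": [0,0,-0.1,0,0,0,-0.1,0,0,0,0,0,0,0,0,0,0,0,0,0]
}}

```text
time_s: 13.47
tool_pos: [0.5418, 0.0375, 0.0942]
tcp_rot: [0.064, 0.998, 0.001, 0.0]
contact_force: [-0.8, 3.2, 9.1]
grip_width: 0.0
```

{"op": "step_arm", "data": {
  "moves": [0,0,-0.1,0,0,0,-0.1,0,0,0,0,0,0,0,0,0,0,0,0,0]
}}

```text
time_s: 13.88
tool_pos: [0.5418, 0.0374, 0.0921]
tcp_rot: [0.064, 0.998, 0.001, 0.0]
contact_force: [-1.2, 4.8, 8.4]
grip_width: 0.0
```

{"op": "step_arm", "data": {
  "moves": [0,0,-0.1,0,0,0,0,0,0,0,0,0,0,0,0,0,0,0,0,0]
}}

```text
time_s: 14.3
tool_pos: [0.5418, 0.0373, 0.0911]
tcp_rot: [0.064, 0.998, 0.001, 0.0]
contact_force: [-0.5, 4.1, 7.3]
grip_width: -0.002
```

{"op": "step_arm", "data": {
  "moves": [0,0,-0.1,0,0,0,0,0,0,0,0,0,0,0,0,0,0,0,0,0]
}}

```text
time_s: 14.72
tool_pos: [0.5418, 0.0373, 0.0901]
tcp_rot: [0.064, 0.998, 0.001, 0.0]
contact_force: [0.2, 3.6, 7.6]
grip_width: -0.001
```

{"op": "step_arm", "data": {
  "moves": [0,0,-0.1,0,0,0,0,0,0,0,0,0,0,0,0,0,0,0,0,0]
}}

```text
time_s: 15.13
tool_pos: [0.5418, 0.0373, 0.0891]
tcp_rot: [0.064, 0.998, 0.001, 0.0]
contact_force: [-0.2, 3.5, 8.3]
grip_width: -0.002
```

{"op": "step_arm", "data": {
  "moves": [0,0,-0.1,0,0,0,0,0,0,0,0,0,0,0,0,0,0,0,0,0]
}}

```text
time_s: 15.55
tool_pos: [0.5418, 0.0372, 0.0881]
tcp_rot: [0.064, 0.998, 0.001, 0.0]
contact_force: [-0.7, 3.4, 7.6]
grip_width: -0.001
```

{"op": "step_arm", "data": {
  "moves": [0,0,-0.1,0,0,0,0,0,0,0,0,0,0,0,0,0,0,0,0,0]
}}

```text
time_s: 15.97
tool_pos: [0.5418, 0.0371, 0.0871]
tcp_rot: [0.064, 0.998, 0.001, 0.0]
contact_force: [-1.1, 3.5, 7.7]
grip_width: -0.001
```

{"op": "step_arm", "data": {
  "moves": [0,0,-0.1,0,0,0,0,0,0,0,0,0,0,0,0,0,0,0,0,0]
}}

```text
time_s: 16.38
tool_pos: [0.5417, 0.037, 0.0864]
tcp_rot: [0.064, 0.998, 0.001, 0.0]
contact_force: [-1.4, 3.2, 10.4]
grip_width: 0.004
```

{"op": "step_arm", "data": {
  "moves": [0,0,-0.05,0,0,0,0,0,0,0,0,0,0,0,0,0,0,0,0,0]
}}

```text
time_s: 16.8
tool_pos: [0.5418, 0.0371, 0.0863]
tcp_rot: [0.064, 0.998, 0.001, 0.0]
contact_force: [-2.1, 3.4, 14.8]
grip_width: 0.002
```

That is the hard stop again. I'll lift and look.

{"op": "step_arm", "data": {
  "moves": [0,-0.04,0.9,0,0,-0.04,1,0,0,-0.04,1,0,0,-0.04,1,0,0,-0.04,0.2,0]
}}

```text
time_s: 17.22
tool_pos: [0.542, 0.0331, 0.1279]
tcp_rot: [0.065, 0.998, -0.0, 0.001]
contact_force: [0.5, -0.2, 0.3]
grip_width: -0.004
```

```bash
python3 - <<'E'
from h import *
t=grab('top','top6');print(manip.sense()['tool_pos'],manip.sense()['contact_force'])
prof('top6')
E
```

```text
[0.54187663 0.03321917 0.12753182] [-0.41709045 -0.03326643 -1.7316707 ]
50 6 z 53.0 g 110.0
52 8 z 51.0 g 126.0
54 9 z 50.0 g 132.0
56 9 z 51.0 g 110.0
58 10 z 51.0 g 121.0
60 9 z 52.0 g 128.0
62 11 z 51.0 g 132.0
64 12 z 50.0 g 136.0
66 8 z 51.0 g 117.0
68 12 z 51.0 g 118.0
70 8 z 51.0 g 128.0
72 10 z 50.0 g 133.0
74 9 z 50.0 g 138.0
76 15 z 50.0 g 120.0
78 11 z 53.0 g 119.0
80 8 z 52.0 g 129.0
82 9 z 51.0 g 131.0
84 8 z 50.0 g 138.0
86 10 z 47.0 g 134.0
88 13 z 48.0 g 122.0
90 21 z 51.0 g 60.0
92 17 z 65.0 g 49.0
94 12 z 67.0 g 65.0
96 9 z 68.0 g 67.0
98 11 z 67.0 g 68.0
100 8 z 66.0 g 65.0
102 6 z 64.0 g 53.0
104 7 z 61.0 g 27.0
106 10 z 59.0 g 24.0
108 6 z 59.0 g 23.0
110 15 z 60.0 g 53.0
112 9 z 61.0 g 98.0
114 12 z 62.0 g 103.0
116 8 z 61.0 g 102.0
118 10 z 62.0 g 101.0
120 11 z 61.0 g 98.0
122 9 z 62.0 g 94.0
124 7 z 59.0 g 128.0
126 14 z 61.0 g 126.0
128 12 z 61.0 g 173.0
130 9 z 62.0 g 174.0
132 12 z 62.0 g 172.0
134 8 z 62.0 g 171.0
136 10 z 62.0 g 160.0
138 10 z 62.0 g 95.0
140 9 z 62.0 g 101.0
142 11 z 63.0 g 100.0
144 11 z 63.0 g 99.0
146 9 z 63.0 g 99.0
148 10 z 62.0 g 110.0
150 10 z 63.0 g 141.0
152 11 z 63.0 g 155.0
154 8 z 63.0 g 108.0
156 9 z 62.0 g 103.0
158 10 z 62.0 g 102.0
160 10 z 62.0 g 99.0
162 7 z 63.0 g 97.0
164 14 z 62.0 g 86.0
166 12 z 64.0 g 144.0
168 9 z 64.0 g 152.0
170 9 z 64.0 g 153.0
172 10 z 65.0 g 152.0
174 11 z 63.0 g 151.0
```

The cassette is against the stop, with about 2.5 mm of cap gap left. I expect stroke 5 to go firm near z of 0.100, so I'll step it finely.

{"op": "step_arm", "data": {
  "moves": [0,0.04,-0.3,0,0,0.04,-0.3,0,0,0.04,-0.3,0,0,0.04,-0.3,0,0,0.04,-0.2,0]
}}

```text
time_s: 17.68
tool_pos: [0.5416, 0.0364, 0.1118]
tcp_rot: [0.064, 0.998, 0.0, 0.0]
contact_force: [0.8, 1.1, 5.5]
grip_width: -0.002
```

{"op": "step_arm", "data": {
  "moves": [0,0,-0.1,0,0,0,-0.1,0,0,0,-0.1,0,0,0,0,0,0,0,0,0]
}}

```text
time_s: 18.1
tool_pos: [0.5417, 0.0366, 0.1094]
tcp_rot: [0.064, 0.998, 0.0, 0.0]
contact_force: [-0.1, 2.8, 5.6]
grip_width: 0.002
```

{"op": "step_arm", "data": {
  "moves": [0,0,-0.1,0,0,0,0,0,0,0,0,0,0,0,0,0,0,0,0,0]
}}

```text
time_s: 18.52
tool_pos: [0.5417, 0.0367, 0.1086]
tcp_rot: [0.064, 0.998, 0.0, 0.0]
contact_force: [0.4, 2.7, 6.5]
grip_width: -0.003
```

{"op": "step_arm", "data": {
  "moves": [0,0,-0.1,0,0,0,0,0,0,0,0,0,0,0,0,0,0,0,0,0]
}}

```text
time_s: 18.93
tool_pos: [0.5418, 0.0368, 0.1078]
tcp_rot: [0.064, 0.998, 0.001, 0.0]
contact_force: [-0.7, 2.9, 7.9]
grip_width: 0.004
```

{"op": "step_arm", "data": {
  "moves": [0,0,-0.1,0,0,0,0,0,0,0,0,0,0,0,0,0,0,0,0,0]
}}

```text
time_s: 19.35
tool_pos: [0.5418, 0.0369, 0.1068]
tcp_rot: [0.064, 0.998, 0.001, 0.0]
contact_force: [-1.6, 2.5, 7.8]
grip_width: -0.0
```

{"op": "step_arm", "data": {
  "moves": [0,0,-0.1,0,0,0,0,0,0,0,0,0,0,0,0,0,0,0,0,0]
}}

```text
time_s: 19.77
tool_pos: [0.5418, 0.037, 0.1058]
tcp_rot: [0.064, 0.998, 0.001, 0.0]
contact_force: [-0.7, 2.8, 9.8]
grip_width: -0.002
```

{"op": "step_arm", "data": {
  "moves": [0,0,-0.1,0,0,0,0,0,0,0,0,0,0,0,0,0,0,0,0,0]
}}

```text
time_s: 20.18
tool_pos: [0.5418, 0.0371, 0.1049]
tcp_rot: [0.064, 0.998, 0.001, 0.0]
contact_force: [-0.5, 2.8, 9.8]
grip_width: -0.0
```

{"op": "step_arm", "data": {
  "moves": [0,0,-0.1,0,0,0,0,0,0,0,0,0,0,0,0,0,0,0,0,0]
}}

```text
time_s: 20.6
tool_pos: [0.5418, 0.0372, 0.104]
tcp_rot: [0.064, 0.998, 0.001, 0.0]
contact_force: [-1.6, 4.1, 10.2]
grip_width: -0.002
```

{"op": "step_arm", "data": {
  "moves": [0,0,-0.1,0,0,0,0,0,0,0,0,0,0,0,0,0,0,0,0,0]
}}

```text
time_s: 21.02
tool_pos: [0.5419, 0.0372, 0.103]
tcp_rot: [0.064, 0.998, 0.001, 0.0]
contact_force: [-1.3, 4.1, 10.5]
grip_width: -0.002
```

{"op": "step_arm", "data": {
  "moves": [0,0,-0.1,0,0,0,0,0,0,0,0,0,0,0,0,0,0,0,0,0]
}}

```text
time_s: 21.43
tool_pos: [0.5419, 0.0373, 0.1021]
tcp_rot: [0.064, 0.998, 0.001, 0.0]
contact_force: [-1.5, 4.6, 12.4]
grip_width: 0.002
```

{"op": "step_arm", "data": {
  "moves": [0,0,-0.1,0,0,0,0,0,0,0,0,0,0,0,0,0,0,0,0,0]
}}

```text
time_s: 21.85
tool_pos: [0.5419, 0.0373, 0.1013]
tcp_rot: [0.064, 0.998, 0.001, 0.0]
contact_force: [-1.7, 3.3, 12.5]
grip_width: -0.002
```

{"op": "step_arm", "data": {
  "moves": [0,0,-0.06,0,0,0,0,0,0,0,0,0,0,0,0,0,0,0,0,0]
}}

```text
time_s: 22.27
tool_pos: [0.5419, 0.0374, 0.1007]
tcp_rot: [0.064, 0.998, 0.001, 0.0]
contact_force: [-2.7, 3.0, 14.0]
grip_width: 0.002
```

{"op": "step_arm", "data": {
  "moves": [0,0,-0.05,0,0,0,0,0,0,0,0,0,0,0,0,0,0,0,0,0]
}}

```text
time_s: 22.68
tool_pos: [0.5419, 0.0373, 0.1003]
tcp_rot: [0.064, 0.998, 0.001, 0.0]
contact_force: [-2.9, 4.2, 14.7]
grip_width: 0.0
```

```bash
python3 - <<'E'
from h import *
t=grab('top','top7');print(manip.sense()['tool_pos'],manip.sense()['contact_force'])
s=grab('scene','scene7');print(manip.sense()['contact_force'])
a=cv2.resize(t['image'][205:265,320:420,::-1],(700,420),interpolation=cv2.INTER_CUBIC)
cv2.imwrite('pics/t7z.png',a)
t=pickle.load(open('pics/top6.pkl','rb'))
prof('top7')
E
```

```text
[0.54191656 0.03736053 0.10030577] [-2.64375054  4.11846153 14.67350455]
[-2.64726565  3.59151778 14.43678931]
50 6 z 51.0 g 95.0
52 10 z 53.0 g 107.0
54 6 z 52.0 g 122.0
56 10 z 50.0 g 127.0
58 10 z 50.0 g 137.0
60 9 z 51.0 g 116.0
62 12 z 52.0 g 116.0
64 10 z 53.0 g 127.0
66 10 z 49.0 g 131.0
68 9 z 51.0 g 134.0
70 12 z 50.0 g 116.0
72 9 z 51.0 g 121.0
74 9 z 50.0 g 130.0
76 12 z 50.0 g 129.0
78 10 z 49.0 g 132.0
80 9 z 51.0 g 116.0
82 10 z 51.0 g 114.0
84 8 z 52.0 g 129.0
86 12 z 50.0 g 129.0
88 10 z 50.0 g 133.0
90 11 z 49.0 g 127.0
92 10 z 49.0 g 130.0
94 15 z 52.0 g 65.0
96 25 z 61.0 g 43.0
98 12 z 66.0 g 65.0
100 8 z 66.0 g 66.0
102 9 z 67.0 g 67.0
104 8 z 66.0 g 65.0
106 9 z 64.0 g 55.0
108 5 z 59.0 g 32.0
110 8 z 59.0 g 25.0
112 13 z 60.0 g 46.0
114 10 z 62.0 g 102.0
116 10 z 62.0 g 102.0
118 10 z 62.0 g 102.0
120 11 z 62.0 g 100.0
122 8 z 62.0 g 98.0
124 8 z 62.0 g 92.0
126 12 z 61.0 g 128.0
128 8 z 62.0 g 172.0
130 11 z 62.0 g 168.0
132 9 z 62.0 g 173.0
134 10 z 62.0 g 172.0
136 9 z 63.0 g 162.0
138 9 z 63.0 g 102.0
140 10 z 62.0 g 99.0
142 12 z 63.0 g 100.0
144 10 z 63.0 g 99.0
146 9 z 63.0 g 101.0
148 11 z 63.0 g 99.0
150 11 z 63.0 g 142.0
152 9 z 64.0 g 156.0
154 10 z 64.0 g 111.0
156 10 z 62.0 g 98.0
158 9 z 63.0 g 97.0
160 8 z 62.0 g 97.0
162 10 z 63.0 g 96.0
164 13 z 62.0 g 86.0
166 14 z 65.0 g 143.0
168 7 z 64.0 g 152.0
170 11 z 65.0 g 151.0
172 8 z 64.0 g 150.0
174 12 z 65.0 g 150.0
```

View pics/t7z.png

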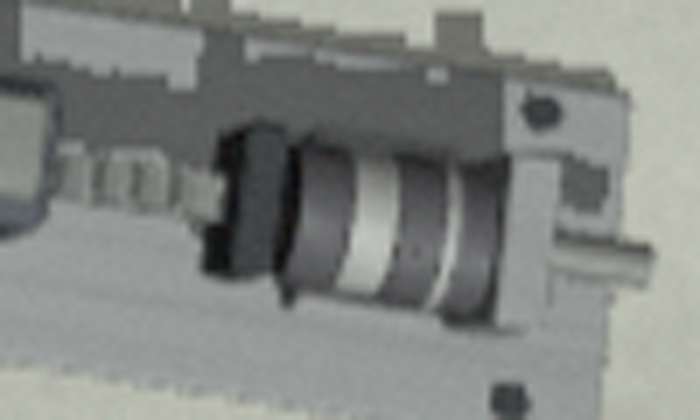

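The cap now appears flush with the body at about (350,225), with no visible gap. The force is climbing at about 1.7 N per mm. I'll take one more small step to confirm it is firm, then ease off.

{"op": "step_arm", "data": {
  "moves": [0,0,-0.06,0,0,0,0,0,0,0,0,0,0,0,0,0,0,0,0,0]
}}

```text
time_s: 23.2
tool_pos: [0.5419, 0.0374, 0.0998]
tcp_rot: [0.064, 0.998, 0.001, 0.0]
contact_force: [-2.8, 3.4, 15.1]
grip_width: -0.003
```

{"op": "step_arm", "data": {
  "moves": [0,0,-0.05,0,0,0,0,0,0,0,0,0,0,0,0,0,0,0,0,0]
}}

```text
time_s: 23.62
tool_pos: [0.542, 0.0374, 0.0994]
tcp_rot: [0.064, 0.998, 0.001, 0.0]
contact_force: [-2.9, 3.5, 16.8]
grip_width: 0.001
```

It is firm at 16.8 N. Easing off and moving over to the release tab.

{"op": "step_arm", "data": {
  "moves": [0,-0.04,0.4,0,0,-0.04,0.8,0,0,-0.06,1,0,0,-0.06,1.5,0,0,0,2,0]
}}

```text
time_s: 24.03
tool_pos: [0.5394, 0.033, 0.1542]
tcp_rot: [0.065, 0.998, -0.001, -0.002]
contact_force: [0.6, -0.1, -0.3]
grip_width: 0.001
```

{"op": "step_arm", "data": {
  "moves": [-0.4,-3,0.5,0,-0.4,-3,0,0,-0.4,-3,0,0,-0.5,-3,0,0,-0.5,-3,0,0]
}}

```text
time_s: 24.45
tool_pos: [0.5179, -0.1178, 0.1598]
tcp_rot: [0.065, 0.998, -0.0, -0.001]
contact_force: [1.0, -0.8, -0.2]
grip_width: 0.002
```

{"op": "step_arm", "data": {
  "moves": [0,-0.4,-1,0,0,0,-1,0,0,0,-1,0,0,0,-0.5,0,0,0,0,0]
}}

```text
time_s: 24.87
tool_pos: [0.5183, -0.1181, 0.1233]
tcp_rot: [0.063, 0.998, 0.0, -0.002]
contact_force: [-0.4, 0.1, -0.5]
grip_width: 0.0
```

```bash
python3 - <<'E'
from h import *
t=grab('top','top8');print(manip.sense()['tool_pos'],manip.sense()['contact_force'])
s=grab('scene','scene8')
a=cv2.resize(s['image'][110:240,110:310,::-1],(800,520),interpolation=cv2.INTER_CUBIC)
cv2.imwrite('pics/s8z.png',a)
E
```

```text
[ 0.51887414 -0.11844653  0.12406056] [0.92252041 0.88060838 0.23824178]
```

View pics/s8z.png

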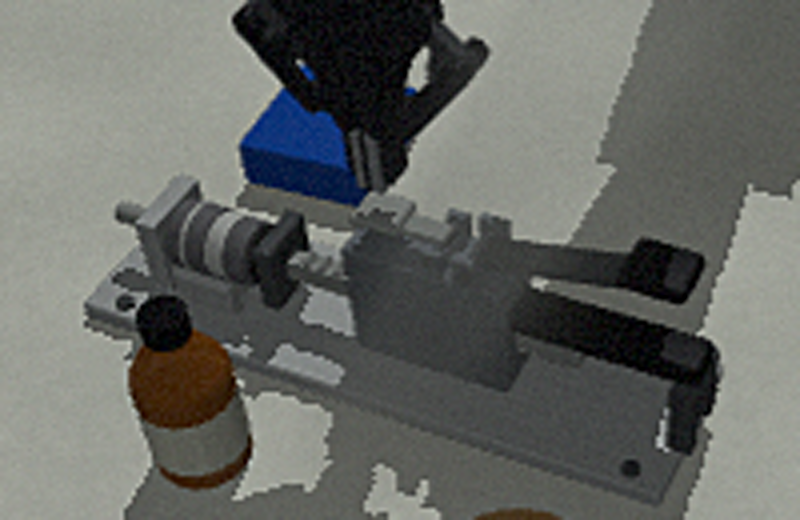

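The fingertips, at about (378,190), stand just over the tab at about (385,210), and the trigger is fully up. Pressing the tab.

{"op": "step_arm", "data": {
  "moves": [0,0,-0.4,0,0,0,-0.4,0,0,0,-0.4,0,0,0,-0.3,0,0,0,-0.2,0]
}}

```text
time_s: 25.38
tool_pos: [0.5192, -0.12, 0.1076]
tcp_rot: [0.065, 0.998, 0.0, -0.0]
contact_force: [-0.4, -0.7, 1.0]
grip_width: 0.002
```

{"op": "step_arm", "data": {
  "moves": [0,0,-0.2,0,0,0,-0.2,0,0,0,-0.2,0,0,0,-0.1,0,0,0,0,0]
}}

```text
time_s: 25.8
tool_pos: [0.5192, -0.121, 0.1011]
tcp_rot: [0.065, 0.998, -0.0, -0.0]
contact_force: [-3.4, -3.5, 3.9]
grip_width: 0.003
```

{"op": "step_arm", "data": {
  "moves": [0,0,-0.1,0,0,0,-0.1,0,0,0,0,0,0,0,0,0,0,0,0,0]
}}

```text
time_s: 26.22
tool_pos: [0.5194, -0.121, 0.1006]
tcp_rot: [0.065, 0.998, -0.0, 0.0]
contact_force: [-6.9, -3.6, 19.6]
grip_width: -0.002
```

{"op": "step_arm", "data": {
  "moves": [0,0,0,0,0,0,0,0,0,0,0,0,0,0,0,0,0,0,0,0]
}}

```text
time_s: 26.63
tool_pos: [0.5194, -0.121, 0.1006]
tcp_rot: [0.065, 0.998, -0.0, 0.0]
contact_force: [-7.2, -2.2, 19.2]
grip_width: -0.001
```

{"op": "step_arm", "data": {
  "moves": [0,0,0,0,0,0,0,0,0,0,0,0,0,0,0,0,0,0,0,0]
}}

```text
time_s: 27.05
tool_pos: [0.5194, -0.121, 0.1006]
tcp_rot: [0.065, 0.998, -0.0, 0.0]
contact_force: [-6.5, -2.9, 19.2]
grip_width: -0.002
```

```bash
python3 - <<'E'
from h import *
s=grab('scene','scene9');print(manip.sense()['tool_pos'],manip.sense()['contact_force'])
a=cv2.resize(s['image'][110:240,110:310,::-1],(800,520),interpolation=cv2.INTER_CUBIC)
cv2.imwrite('pics/s9z.png',a)
E
```

```text
[ 0.51942709 -0.12099075  0.1006016 ] [-6.21683173 -2.55743969 19.76496609]
```

View pics/s9z.png

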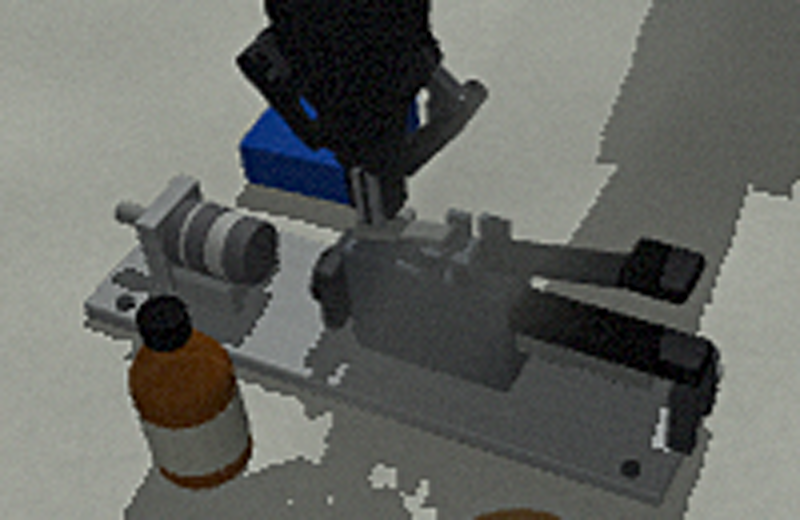

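The jaw has sprung all the way back to the housing, at about (330,285), and the closed cassette lies in its cradle. I'll lift off and check from above.

{"op": "step_arm", "data": {
  "moves": [0,0,0.5,0,0,0,1.5,0,0,0,2.5,0,0,0,3,0,0,2,3,0]
}}

```text
time_s: 27.52
tool_pos: [0.5189, -0.1031, 0.2049]
tcp_rot: [0.067, 0.998, -0.001, -0.0]
contact_force: [0.4, -0.5, -0.6]
grip_width: -0.0
```

{"op": "step_arm", "data": {
  "moves": [0,4,0,0,0,4,0,0,0,4,0,0,0,3,0,0,0,0,0,0]
}}

```text
time_s: 27.93
tool_pos: [0.519, 0.0591, 0.204]
tcp_rot: [0.059, 0.998, 0.002, -0.0]
contact_force: [-0.2, 0.7, 0.1]
grip_width: 0.001
```

{"op": "step_arm", "data": {
  "moves": [0,3,0,0,0,2,0,0,0,0,0,0,0,0,0,0,0,0,0,0]
}}

```text
time_s: 28.35
tool_pos: [0.5193, 0.0994, 0.2039]
tcp_rot: [0.065, 0.998, -0.0, -0.0]
contact_force: [-1.0, -0.6, -0.0]
grip_width: 0.004
```

```bash
python3 - <<'E'
from h import *
t=grab('top','top10');print(manip.sense()['tool_pos'],manip.sense()['contact_force'])
a=cv2.resize(t['image'][100:350,205:425,::-1],(528,600),interpolation=cv2.INTER_CUBIC)
cv2.imwrite('pics/t10z.png',a)
prof('top10')
for tag in ['top0','top10']:
    f=pickle.load(open(f'pics/{tag}.pkl','rb'));P=cloud(f); print([P[v,u].round(3) for v,u in [(150,255),(172,357),(312,369)]])
    print(np.abs(0))
E
```

```text
[0.51938007 0.09883468 0.2039386 ] [-0.51284619 -0.34537592 -0.09520214]
50 6 z 50.0 g 96.0
52 21 z 61.0 g 40.0
54 9 z 66.0 g 59.0
56 10 z 67.0 g 67.0
58 11 z 67.0 g 67.0
60 10 z 67.0 g 67.0
62 9 z 66.0 g 59.0
64 4 z 60.0 g 33.0
66 10 z 58.0 g 24.0
68 9 z 58.0 g 21.0
70 5 z 57.0 g 60.0
76 1 z 11.0 g 112.0
78 9 z 13.0 g 135.0
80 8 z 13.0 g 151.0
82 10 z 11.0 g 152.0
84 8 z 13.0 g 151.0
86 9 z 13.0 g 152.0
88 8 z 12.0 g 153.0
90 9 z 12.0 g 152.0
92 8 z 12.0 g 152.0
94 9 z 11.0 g 152.0
96 8 z 13.0 g 152.0
98 10 z 12.0 g 153.0
100 7 z 13.0 g 153.0
102 10 z 14.0 g 152.0
104 8 z 12.0 g 152.0
106 7 z 13.0 g 151.0
108 10 z 13.0 g 153.0
110 7 z 12.0 g 121.0
112 52 z 45.0 g 62.0
114 17 z 60.0 g 106.0
116 10 z 62.0 g 104.0
118 10 z 62.0 g 102.0
120 10 z 61.0 g 99.0
122 7 z 64.0 g 97.0
124 10 z 62.0 g 96.0
126 9 z 61.0 g 130.0
128 9 z 61.0 g 173.0
130 13 z 61.0 g 172.0
132 10 z 62.0 g 169.0
134 8 z 62.0 g 172.0
136 12 z 62.0 g 163.0
138 9 z 63.0 g 95.0
140 10 z 62.0 g 99.0
142 9 z 62.0 g 102.0
144 10 z 62.0 g 102.0
146 11 z 62.0 g 101.0
148 13 z 63.0 g 103.0
150 8 z 63.0 g 156.0
152 11 z 63.0 g 154.0
154 9 z 63.0 g 109.0
156 9 z 63.0 g 102.0
158 9 z 63.0 g 101.0
160 10 z 62.0 g 102.0
162 9 z 63.0 g 91.0
164 14 z 64.0 g 92.0
166 10 z 65.0 g 146.0
168 8 z 65.0 g 152.0
170 10 z 65.0 g 152.0
172 11 z 64.0 g 151.0
174 9 z 64.0 g 151.0
[array([ 0.673, -0.004,  0.016]), array([ 0.614, -0.185,  0.111]), array([ 0.369, -0.222,  0.032])]
0
[array([ 0.672, -0.004,  0.019]), array([ 0.614, -0.185,  0.111]), array([ 0.369, -0.222,  0.032])]
0
```

View pics/t10z.png

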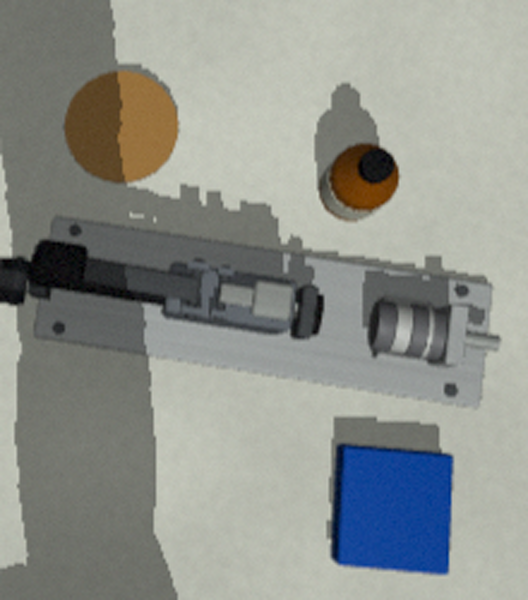

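The top view shows the jaw back with its face at about 70 mm and the trigger up. The cap spans about 112.5 to 126.5 mm, which is its 14 mm thickness with no gap. The dish, bottle and box are where they were. Handing in.

```bash
python3 -c "
from bench import manip
print(manip.close_job())"
```

```text
the job is handed in; nothing more can be done
None
```

The cap is pressed home on the cassette, the jaw is fully back, and the job is handed in at about 28.4 s of the 61 s allowed.

- **Pumping:** I made four full strokes to the trigger's hard stop. The fifth I stepped finely and stopped when the push turned firm, about 10 N rising to 16.8 N at roughly 1.7 N per mm. That stays under the 19 N at which the cassette cracks.
- **Release:** With the trigger up, I held the release tab on its stop for over a second, pressing it with up to about 20 N, and the jaw sprang back.
- **Last checks:**
  - In the final top view the jaw face is at about 70 mm, which is fully back.
  - The cap shows no visible gap to the body, and the cassette lies in its cradle against the end stop.
  - The dish, bottle and slide box have not moved.
  - The robot is touching nothing.
- **Disagreements:** Mid-stroke push on the free strokes read up to about 10 N, slightly above the stated 3 to 9 N, probably because I moved faster there. On the first free strokes I also pushed on the hard stop up to 27 N, which does not load the jaw. No check failed.

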